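Turn the trophy stand to show the two-handled cup

ROBOT

A 7-joint arm with a two-finger parallel gripper is mounted at the origin on the work surface. World frame = base frame: x ahead of the robot, y to its left, z up, the work surface at z = 0. Lengths are in mm, angles in rad, forces in N, time in s.
With the tool pointing down it reaches from about 400 to 875 mm from the base axis. Payload 4.4 kg.
Tool frame: the origin (TCP) lies at the very end of the fingers, on their centre line; the grasp point (between the pads) lies 19 mm behind it; z points along the fingers, x is the direction in which the jaws open and shut, and the axes are right-handed (so a half turn about z gives the same grasp; the last joint's range is limited). The gripper opens to 85 mm and grips with 20 to 120 N. Pads are 22 mm wide; open, the fingers measure 114 mm over their backs; the gripper's body (76 mm by 85 mm) begins 54 mm behind the grasp point. The pads swing forward as they close: fully open they stand 13 mm farther back than shut.
Start: joints at [-1.347, 0.628, 0.038, 1.517, -0.027, 0.996, -0.02], TCP at [185.72, 622.917, 231.313] pointing down, gripper open.
Joint ranges: [-3.06, 3.06], [-0.37, 2.12], [-1.25, 1.32], [0.18, 2.47], [-1.1, 4.24], [0.23, 1.98], [-2.94, 2.94]. Speed limits (rad/s): [2.57, 2.57, 3.14, 3.14, 3.14, 3.14, 3.14].

INTERFACE

Orientations are given as [roll, pitch, yaw] about the fixed x, y, z axes, in that order (R = Rz(yaw) Ry(pitch) Rx(roll)).
In Python, from cell import telemetry, get_image, get_calibration, ctrl gives the robot as it stands. The module is installed in compiled form; this text tells all that it offers.
- The arm moves only by the tool arm_command, never from a script. Its arguments are lists of equal length, an entry for each row: "rot": the turn, a rotation vector about the world's x, y, z in degrees, a list of three; "slide": the shift along the world's x, y, z in mm, a list of three; "gripper": the finger opening in mm, from 0 to 85.4. A call has 1 to 5 rows; each row shifts and turns the pose as measured when the row begins; what a row does not reach is not made up. A row lasts 1/12 s, in which the tool goes at most 41.7 mm and 7.16 degrees, less where a joint would pass 70% of its speed; a pose out of reach is approached as far as the arm can. A call with a gripper value outside its range is refused whole. The fingers move at their own pace and stop on an object; the grip force is fixed at half the most. Time passes only in rows, so rows that do not move let the fingers close. It gives the time, the measured TCP pose, the force and the opening at its end, in the units of the state.
- telemetry.read_state(): the state, without advancing time (a new reading comes with each control period).
- get_image(name): name is "side" or "top"; returns (picture, depth): 420x560x3 uint8, red, green, blue; 420x560 float32, mm along the optical axis (not along the pixel's ray), 0 where there is no reading.
- get_calibration(name): a dict with "fx", "fy", "cx", "cy" (pixels), "xyz" and "attitude" of the camera in the world. Camera axes: x right, y up, looking along -z (the intrinsics and any distortion apply to the point x, -y, -z); pixel columns grow to the right and rows downward; lengths in mm; the calibration is good to about 2 mm. A picture is of the moment at which its call begins. get_calibration takes no time and is no camera call.
- ctrl.finish_job(): hands the job in, once; it reports no verdict.
The state is a dict: "clock": time; "qpos": joint angles; "qd": joint speeds; "tau": joint torques, N m; "eef_pos": TCP position; "tool_rot": TCP orientation; "force": force on the tool from outside, world axes, zero at the start; "torque": the same for the moment, N m; "width": finger opening in mm.
Only numpy, scipy, OpenCV 4.12 (cv2) and the standard library are available. Lean on these libraries where they do the work, as an engineer would, in place of code of your own. Each camera call takes 0.05 s, during which the arm holds its last target.

TASK

Turn the trophy turntable, by gently pushing it round at its rim with the fingertips, until the tall two-handled cup faces the front, that is, stands squarely behind the brass plaque that sticks out from the stand. Do not touch or lift the trophies: leave them standing in their places on the turntable, and leave the other things on the table where they are. Finish with the turntable at rest and the hand clear of it.

Things in the scene. Friction and masses are not known exactly. Their poses are not given: they have to be found in the camera images.
- stand: Fixed round dark-wood base under the turntable, 230 mm across, 26 mm high. Origin on the turntable's axis at table height, z up. Its front is its -x direction: there a tongue 70 mm wide and 12 mm high sticks out to 195 mm from the axis with a blank brass plaque on it. Place and heading vary; the front faces more or less away from the robot.
- plaque (a point): Centre of the blank brass plaque that marks the front of the stand, 175 mm from the turntable's axis, 15 mm above the table.
- turntable: Wooden turntable, 300 mm across, 18 mm thick, turns endlessly both ways about the vertical axis through its origin (centre of its underside, 30 mm above the table; top face at 48 mm). Its axes turn with it; the two-handled cup stands at (-55, 0) mm. Friction about 0.14 N m (1 N at the rim): it stays where it is left, without coasting. Only trophies and finger studs stand on it.
- cup_center (a point): The two-handled cup: the tallest trophy on the turntable and the only one with handles; silver metal on a dark wooden foot, 105 mm high, foot 44 mm across, bowl 54 mm across, 79 mm over the two handles, which stand to either side as seen from outside. Stands loose on the turntable, 55 mm from its axis. The point is on its axis, half-way up (52.5 mm above the turntable's top).
- ball_trophy_center (a point): Trophy with a 34 mm ball on a short column and a 44 mm round foot, 68 mm high; stands loose on the turntable, 55 mm from its axis, in one of the three other quarter places (which one varies); not to be touched. The point is on its axis, half-way up.
- goblet_center (a point): Plain goblet trophy without handles, 38 mm across, 44 mm round foot, 68 mm high; stands loose on the turntable, 55 mm from its axis, in one of the three other quarter places (which one varies); not to be touched. The point is on its axis, half-way up.
- disc_trophy_center (a point): Trophy with an upright 44 mm disc on a 44 mm round foot, 68 mm high; stands loose on the turntable, 55 mm from its axis, in one of the three other quarter places (which one varies); not to be touched. The point is on its axis, half-way up.
- polish: Jar of metal polish, 68 mm across, 75 mm high, on the table to the robot's left; origin under its centre. A bystander.
- brush: Small brush lying on the table to the robot's right; origin at its middle, on the table. A bystander.
- mug: White mug, 76 mm across, 90 mm high, on the table to the robot's right; origin under its centre. A bystander.
- wagon: Model railway wagon, 114 x 36 mm, 46 mm high, on the table to the robot's left; origin under its centre. A bystander.
- spare_cup: Larger plain cup on a round foot, 64 mm across, 95 mm high, standing on the table to the robot's left, not on the turntable; origin under its centre. A bystander.
- stud (a point): Top centre of one of eight like wooden finger studs near the turntable's rim, part of it: 16 mm across, 24 mm high (tops 72 mm above the table), evenly spaced on a circle of 135 mm radius, at 22.5, 67.5, 112.5 ... degrees from the cup's direction. This one is at +22.5 degrees from the turntable's x axis. A fingertip beside a stud pushes the turntable round.
Not all that is in view belongs to the job. What is shaped like the part that bears disc_trophy_center but orange or purple is not meant.

How it is judged (in metres and radians):
At the end, for the whole second after the job is handed in: The two-handled cup's axis is within 10 mm sideways of the line from the turntable's axis to the middle of the plaque (about 10 degrees), on the plaque's side; the turntable is at rest; all four trophies stand upright within 8 mm of their places on the turntable (y of cup_center in the frame of stand between -0.01 and 0.01 m and x of cup_center in the frame of stand below -0.04 m and x of cup_center in the frame of turntable between -0.063 and -0.047 m and y of cup_center in the frame of turntable between -0.008 and 0.008 m and angular speed of turntable below 0.03 rad/s and angle between each of cup_center, ball_trophy_center, goblet_center, disc_trophy_center's own z axis and vertical below 0.08 rad and horizontal distance between ball_trophy_center and turntable between 0.047 and 0.063 m and horizontal distance between goblet_center and turntable between 0.047 and 0.063 m and horizontal distance between disc_trophy_center and turntable between 0.047 and 0.063 m); the robot touches nothing.
It fails at once if a trophy on the turntable is touched by the gripper or arm (contact force between any of the fingers, the arm and cup above 0.5 N or contact force between any of the fingers, the arm and ball_trophy above 0.5 N or contact force between any of the fingers, the arm and goblet above 0.5 N or contact force between any of the fingers, the arm and disc_trophy above 0.5 N).
It fails at once if a trophy on the turntable is lifted off it or tips over (height (world z) of cup_center above 0.1085 m or height (world z) of any of ball_trophy_center, goblet_center, disc_trophy_center above 0.09 m or angle between any of cup_center, ball_trophy_center, goblet_center, disc_trophy_center's own z axis and vertical above 0.3 rad).
It fails at once if one of the other things on the table is moved by more than 15 mm (distance of any of polish, brush, mug, wagon, spare_cup from where it was at the start of the episode above 0.015 m).
It fails at once if the turntable is pushed with more than 25 N (contact force between the fingers and turntable above 25 N).
It fails at once if the turntable is pushed with the arm or the gripper's body instead of the fingers (contact force between the arm and turntable above 2 N).
It also fails if it takes over 72 s, if anything falls off the work surface, if the arm or the gripper's body presses on something with over 40 N, if the wrist force passes 120 N, or if a joint passes its speed limit or range.

## Working session

There is one attempt and no reset: what is moved stays moved. The work goes in short steps, Python scripts to look and compute and a tool call to move; the robot and the scene stay as the last step left them, time stands still between calls to the robot, and variables do not carry over. Pictures are saved under pics/ and viewed, and the job is handed in when it is done.

Besides the shell and the picture viewer there is one more tool, called after "Emit:" in YAML: its name, and indented under it one key for each argument. arm_command: Moves the arm, as the interface text tells. Its arguments: {"type":"object","properties":{"rot":{"type":"array"},"slide":{"type":"array"},"gripper":{"type":"array"}},"required":["rot","slide","gripper"]}

```bash
mkdir -p pics
python3 - <<'E'
from cell import telemetry, get_image, get_calibration, ctrl
import cv2,numpy as np
for n in ("top","side"):
    p,d=get_image(n); cv2.imwrite(f"pics/{n}0.png",p[:,:,::-1]); np.savez(f"{n}0.npz",p=p,d=d)
    print(n,get_calibration(n),d.min(),d.max())
print(telemetry.read_state())
E
```

```text
top {'fx': 389.7761197200522, 'fy': 389.7761197200522, 'cx': 282.7759549911993, 'cy': 217.51430143190663, 'xyz': array([ 406.89673428,   -1.49530202, 1077.38116513]), 'attitude': array([ 0.11187051,  0.00322629, -1.59768125])} 0.0 1981.7743
side {'fx': 537.181639772781, 'fy': 537.181639772781, 'cx': 273.9412565022681, 'cy': 208.50920237048828, 'xyz': array([ 363.78552059,  875.53702776, 1131.52624369]), 'attitude': array([ 0.70559984, -0.01114306, -2.92728914])} 0.0 3448.6746
{'clock': 0.1, 'qpos': array([-1.34677597,  0.62928217,  0.03846919,  1.51825566, -0.02699255,
        0.9962931 , -0.01999637]), 'qd': array([ 0.00135625,  0.00132252,  0.00251747, -0.00367916, -0.00032616,
        0.00037967, -0.00101634]), 'tau': array([ 2.98297506e-03, -5.64526677e+01,  1.23050261e+00, -1.93973047e+01,
        1.13202029e-02,  5.43836519e-03,  2.57491308e-05]), 'eef_pos': array([185.58517175, 622.36530101, 230.46694284]), 'tool_rot': array([3.14155347e+00, 1.71916757e-03, 1.28096413e+00]), 'force': array([-0.04056205,  0.16831679, -0.77002255]), 'torque': array([ 0.03571722,  0.0179942 , -0.02715334]), 'width': 85.66201153120117}
```

View pics/top0.png

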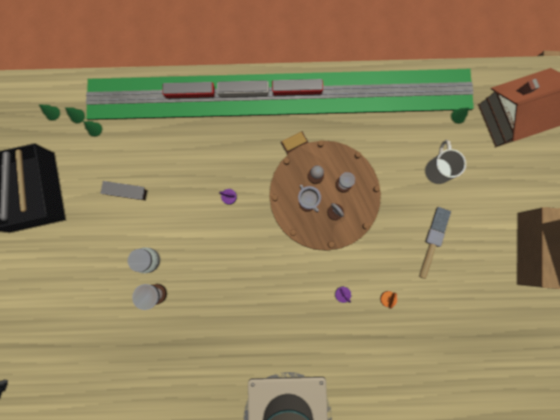

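View pics/side0.png

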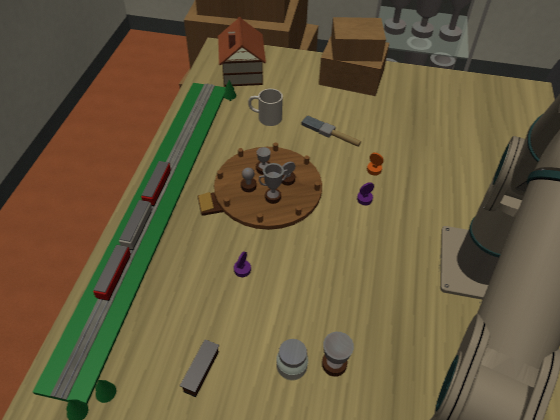

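```bash
cat > h.py <<'E'
import numpy as np,cv2
from scipy.spatial.transform import Rotation as R
from cell import telemetry,get_image,get_calibration,ctrl
def rays(n,uv):
    c=get_calibration(n);uv=np.atleast_2d(uv).astype(float)
    d=np.stack([(uv[:,0]-c['cx'])/c['fx'],-(uv[:,1]-c['cy'])/c['fy'],-np.ones(len(uv))],1)
    return np.array(c['xyz']),R.from_euler('xyz',c['attitude']).apply(d)
def plane(n,uv,z):
    o,d=rays(n,uv);return o+d*((z-o[2])/d[:,2])[:,None]
def proj(n,P):
    c=get_calibration(n);q=R.from_euler('xyz',c['attitude']).inv().apply(np.atleast_2d(P)-c['xyz'])
    return np.stack([c['cx']+c['fx']*q[:,0]/-q[:,2],c['cy']-c['fy']*q[:,1]/-q[:,2]],1)
def cloud(n,d):
    v,u=np.mgrid[:420,:560];o,r=rays(n,np.stack([u.ravel(),v.ravel()],1))
    return (o+r*d.ravel()[:,None]).reshape(420,560,3)
E
python3 - <<'E'
from h import *
for n in("top","side"):
    f=np.load(f"{n}0.npz");p,d=f['p'],f['d'];P=cloud(n,d);Z=P[...,2]
    t=Z[(d>0)];print(n,"table z",np.median(t[(abs(t)<30)]))
    hsv=cv2.cvtColor(p,cv2.COLOR_RGB2HSV)
    for nm,px in dict(table=(350,200) ).items(): pass
    near=(d>0)&(abs(P[...,0]-560)<250)&(abs(P[...,1]+90)<250)
    m=(near&(abs(Z-48)<7)).astype(np.uint8)
    k,l,s,c=cv2.connectedComponentsWithStats(m);i=1+np.argmax(s[1:,4]);print(s[i],np.median(Z[l==i]))
    pts=P[l==i][:,:2].astype(np.float32);cc=cv2.minEnclosingCircle(pts);print("circle",cc)
    cx=np.array(cc[0]);r=np.hypot(P[...,0]-cx[0],P[...,1]-cx[1])
    m=(near&(r>120)&(r<152)&(Z>62)&(Z<80)).astype(np.uint8)
    k,l,s,c=cv2.connectedComponentsWithStats(m)
    for i in range(1,k):
        if s[i,4]>3:
            q=P[l==i].mean(0);print("stud",s[i,4],c[i].round(1),q.round(1),np.hypot(*(q[:2]-cx)).round(1),np.degrees(np.arctan2(*(q[:2]-cx)[::-1])).round(1))
    m=((hsv[...,0]>15)&(hsv[...,0]<28)&(hsv[...,1]>150)&near&(r<230)&(r>140)).astype(np.uint8)
    k,l,s,c=cv2.connectedComponentsWithStats(m)
    for i in range(1,k):
        if s[i,4]>60:
            q=plane(n,c[i],15)[0];print("brass?",s[i],c[i],q.round(1),np.hypot(*(q[:2]-cx)),np.degrees(np.arctan2(*(q[:2]-cx)[::-1])))
    m=(near&(r<95)&(Z>85)).astype(np.uint8)
    k,l,s,c=cv2.connectedComponentsWithStats(m)
    for i in range(1,k):
        if s[i,4]>10:
            q=P[l==i];qm=q.mean(0);print("trophy",s[i,4],c[i].round(1),qm.round(1),q[:,2].max(),np.hypot(*(qm[:2]-cx)).round(1),np.degrees(np.arctan2(*(qm[:2]-cx)[::-1])).round(1))
    x=cv2.resize(p[100:270,180:400] if n=="top" else p[120:250,180:350],None,fx=3.5,fy=3.5,interpolation=cv2.INTER_CUBIC)
    cv2.imwrite(f"pics/{n}0z.png",x[:,:,::-1])
E
```

```text
top table z 0.9568940861287274
[ 269  140  112  111 8086] 48.40773641294561
circle ((582.8995361328125, -114.4328842163086), 149.8929443359375)
stud 32 [320.2 143. ] [ 716.3 -105.8   70.9] 133.7 3.7
stud 31 [357.3 154.5] [ 682.4 -202.8   70.9] 133.1 -41.6
stud 29 [285.8 160.6] [670.7 -13.3  71.8] 133.9 49.0
stud 31 [376.2 188.4] [ 590.2 -248.1   70. ] 133.9 -86.9
stud 31 [274.1 197.3] [573.7  20.   71.1] 134.7 93.9
stud 34 [365.3 225.5] [ 493.3 -214.3   71.3] 134.2 -131.9
stud 28 [292.5 232.2] [481.  -25.4  71.9] 135.3 138.9
stud 28 [330.5 243.8] [ 448.5 -122.3   72. ] 134.6 -176.6
trophy 140 [316.3 171.7] [629.8 -89.3 110.1] 118.73097727842799 53.2 28.2
trophy 188 [346.4 179.7] [ 606.6 -163.8  113.3] 120.66105854024704 54.8 -64.4
trophy 428 [308.8 197.5] [560.1 -66.2 136.7] 159.9764461093581 53.4 115.3
trophy 70 [336.9 209.7] [ 532.2 -137.8  105.8] 118.27179800903957 55.9 -155.2
side table z 1.6030657856571224
[ 214  147  108   81 5092] 49.03472718641444
circle ((585.7664184570312, -115.17166137695312), 153.40744018554688)
stud 26 [275.  145.5] [ 592.4 -245.    69.8] 130.0 -87.1
stud 28 [239.9 150.5] [ 685.5 -201.2   70.5] 131.7 -40.8
stud 26 [306.  158.1] [ 495.9 -212.1   71.3] 132.2 -132.8
stud 27 [219.  172.7] [ 719.1 -103.2   70.3] 133.9 5.1
stud 34 [316.5 184.3] [ 450.6 -120.1   70. ] 135.3 -177.9
stud 34 [225.8 200.1] [673.8  -9.7  71.4] 137.3 50.1
stud 37 [297.7 209.2] [483.9 -21.6  70.4] 138.3 137.4
stud 33 [259.3 215.9] [575.6  22.7  71. ] 138.2 94.2
brass? [198 192  16  20 220] [205.67272727 201.66363636] [742.6 -39.   15. ] 174.36114119837504 25.88747474095165
trophy 169 [262.7 153.9] [ 609.1 -160.6  111.5] 123.05191704077333 51.0 -62.8
trophy 592 [274.8 174. ] [556.6 -75.1 131.3] 159.05620633790204 49.6 126.1
trophy 126 [247.4 173.3] [632.6 -83.  108.3] 118.07679659695975 56.8 34.5
```

View pics/top0z.png

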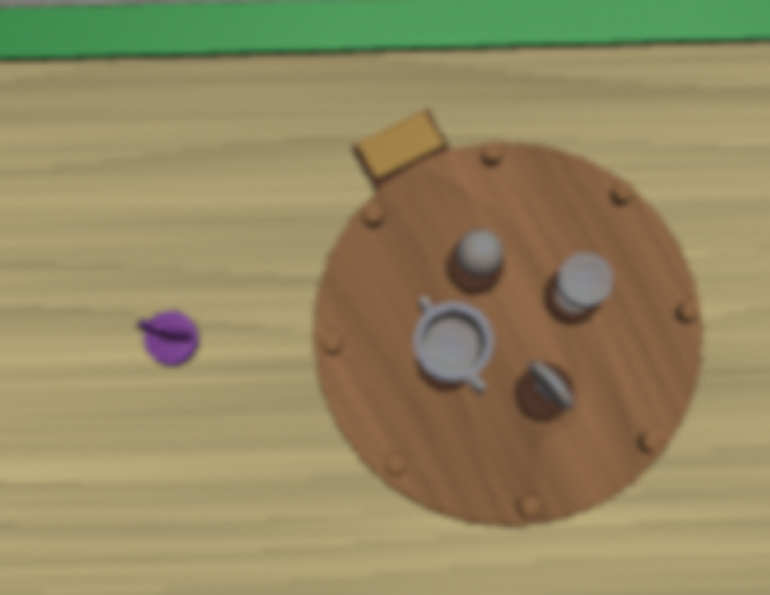

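View pics/side0z.png

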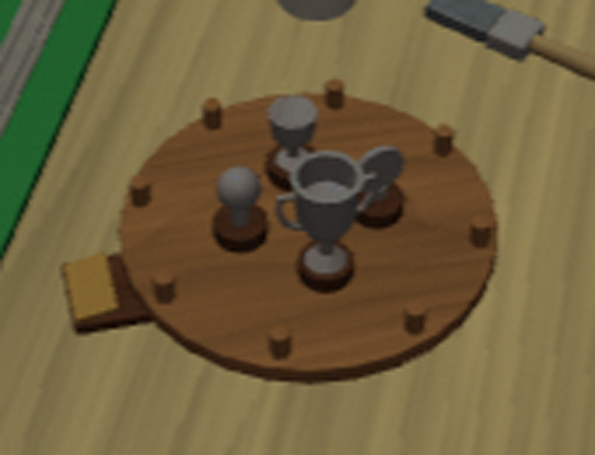

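Run:
```python
from h import *
f=np.load("top0.npz");p=f['p'];hsv=cv2.cvtColor(p,cv2.COLOR_RGB2HSV)
print(hsv[141,294])
m=(abs(hsv[...,0].astype(int)-int(hsv[141,294,0]))<5)&(hsv[...,1]>140);m[:120]=0;m[165:]=0;m[:,:270]=0;m[:,318:]=0
k,l,s,c=cv2.connectedComponentsWithStats(m.astype(np.uint8))
for i in range(1,k):
    if s[i,4]>50:
        cn=cv2.minAreaRect(np.argwhere(l==i)[:,::-1].astype(np.float32)); a=plane("top",cv2.boxPoints(cn),15)
        q=plane("top",cn[0],15)[0];v=q[:2]-[583,-114.4];print(s[i],c[i],q,np.hypot(*v),np.degrees(np.arctan2(v[1],v[0])));print(a.round(1))
```

```text
[ 20 140 162]
[284 134  22  16  99] [293.33333333 140.33333333] [740.89031   -38.7928779  15.       ] 175.0593810856566 25.587827668555743
[[741.4  -8.2  15. ]
 [764.4 -59.3  15. ]
 [740.4 -69.4  15. ]
 [717.5 -18.3  15. ]]
```

Emit:
arm_command:
  rot:
    - [0, 0, -3]
    - [0, 0, -3]
    - [0, 0, -3]
    - [0, 0, -3]
    - [0, 0, -3]
  slide:
    - [22, -30, 0]
    - [22, -30, 0]
    - [22, -30, 0]
    - [22, -30, 0]
    - [22, -30, 0]
  gripper: [0, 0, 0, 0, 0]

```text
clock: 0.52
eef_pos: [287.6, 474.1, 227.0]
tool_rot: [-3.134, 0.002, 1.027]
force: [0.7, 0.3, 0.2]
width: 25.5
```

```bash
python3 -c "
from h import *
print(telemetry.read_state())"
```

```text
{'clock': 0.5167, 'qpos': array([-1.1405672 ,  0.49830979,  0.10335759,  1.79302058, -0.07560432,
        0.8554192 ,  0.02693264]), 'qd': array([ 0.59699356, -0.25333951,  0.19931896,  0.52202659, -0.10403214,
       -0.25667601,  0.20611774]), 'tau': array([-4.30913419e+00, -4.65516508e+01,  5.77627514e-01, -1.76865578e+01,
       -4.58382099e-03,  4.29214295e-01, -2.49954388e-01]), 'eef_pos': array([287.6201857 , 474.07761691, 227.04397733]), 'tool_rot': array([-3.13391345e+00,  1.67010681e-03,  1.02692149e+00]), 'force': array([0.70360601, 0.30684072, 0.15578313]), 'torque': array([ 0.02738204, -0.04316293, -0.03116715]), 'width': 25.478891050145005}
```

Emit:
arm_command:
  rot:
    - [0, 0, -3]
    - [0, 0, -3]
    - [0, 0, -3]
    - [0, 0, -3]
    - [0, 0, -3]
  slide:
    - [25, -32, 1]
    - [25, -32, 1]
    - [25, -32, 1]
    - [25, -32, 1]
    - [25, -32, 1]
  gripper: [0, 0, 0, 0, 0]

```text
clock: 0.93
eef_pos: [413.1, 307.3, 230.9]
tool_rot: [-3.133, 0.005, 0.755]
force: [0.2, -0.1, 0.7]
width: -0.0
```

Emit:
arm_command:
  rot:
    - [0, 0, -3]
    - [0, 0, -3]
    - [0, 0, -3]
    - [0, 0, -3]
    - [0, 0, -3]
  slide:
    - [8, -38, 1]
    - [8, -38, 1]
    - [4, -38, 1]
    - [4, -38, 1]
    - [4, -38, 1]
  gripper: [0, 0, 0, 0, 0]

```text
clock: 1.35
eef_pos: [446.1, 108.1, 235.4]
tool_rot: [-3.135, 0.002, 0.478]
force: [0.7, 0.6, 0.2]
width: 0.2
```

Emit:
arm_command:
  rot:
    - [0, 0, -3]
    - [0, 0, -3]
    - [0, 0, -3]
    - [0, 0, -3]
    - [0, 0, -1]
  slide:
    - [0, -38, 1]
    - [0, -38, 1]
    - [0, -38, 1]
    - [0, -38, 1]
    - [0, -38, 1]
  gripper: [0, 0, 0, 0, 0]

```text
clock: 1.77
eef_pos: [444.5, -91.2, 240.3]
tool_rot: [-3.135, 0.002, 0.238]
force: [1.1, -0.1, -0.5]
width: -0.2
```

Emit:
arm_command:
  rot:
    - [0, 0, -1]
    - [0, 0, -1]
    - [0, 0, 0]
    - [0, 0, 0]
    - [0, 0, 0]
  slide:
    - [4, -32, 0]
    - [4, -25, -10]
    - [0, -4, -30]
    - [0, 0, -35]
    - [0, 0, 0]
  gripper: [0, 0, 0, 0, 0]

```text
clock: 2.18
eef_pos: [452.2, -168.1, 165.3]
tool_rot: [3.138, -0.004, 0.184]
force: [-0.8, 0.0, 1.0]
width: -0.1
```

```bash
cat > look.py <<'E'
from h import *
import sys
def look(tag):
    s=telemetry.read_state();print(s['clock'],s['eef_pos'].round(1),np.degrees(s['tool_rot']).round(1),s['force'].round(1))
    cx=np.array([583.,-114.4])
    for n in("top","side"):
        p,d=get_image(n);cv2.imwrite(f"pics/{n}_{tag}.png",p[:,:,::-1]);P=cloud(n,d);Z=P[...,2];np.savez(f"{n}_{tag}.npz",p=p,d=d)
        v=P[...,:2]-(cx if n=="top" else cx+[2.,2.]);r=np.hypot(v[...,0],v[...,1])
        for nm,m in(("stud",(r>122)&(r<150)&(Z>64)&(Z<78)),("trophy",(r<95)&(Z>90)&(Z<165))):
            k,l,st,c=cv2.connectedComponentsWithStats((m&(d>0)).astype(np.uint8))
            print(n,nm,[(int(st[i,4]),round(float(np.degrees(np.arctan2(*v[l==i].mean(0)[::-1]))),1),round(float(np.hypot(*v[l==i].mean(0))),1),round(float(Z[l==i].max()))) for i in range(1,k) if st[i,4]>12])
look(sys.argv[1])
E
python3 look.py 1
```

```text
2.1833 [ 452.2 -168.1  165.3] [179.8  -0.2  10.5] [-0.8  0.   1. ]
top stud [(30, 3.6, 133.7, 76), (29, -41.6, 133.5, 76), (28, 49.0, 134.1, 75), (30, -87.0, 134.0, 76), (29, 93.8, 134.9, 76), (29, 138.9, 135.7, 77), (28, -176.6, 134.7, 76)]
top trophy [(139, 28.3, 53.2, 119), (187, -64.4, 54.7, 121), (426, 115.6, 53.3, 158), (62, -155.0, 55.7, 118)]
side stud [(24, -86.4, 134.2, 75), (25, -41.3, 134.4, 76), (23, -131.4, 134.4, 76), (23, 3.9, 134.6, 78), (31, -176.8, 134.9, 78), (32, 48.6, 135.2, 78), (31, 138.2, 135.2, 78), (32, 93.9, 135.2, 77)]
side trophy [(168, -63.4, 53.8, 122), (577, 125.8, 47.5, 159), (125, 31.5, 55.9, 119)]
```

Emit:
arm_command:
  rot:
    - [0, 0, 0]
    - [0, 0, 0]
    - [0, 0, 0]
    - [0, 0, 0]
    - [0, 0, 0]
  slide:
    - [0, 2, -32]
    - [0, 2, -30]
    - [0, 1, -20]
    - [0, 0, -12]
    - [0, 0, -4]
  gripper: [0, 0, 0, 0, 0]

```text
clock: 2.7
eef_pos: [464.7, -161.9, 78.5]
tool_rot: [3.129, -0.029, 0.192]
force: [0.4, -0.4, 0.1]
width: 0.2
```

```bash
python3 look.py 2
```

```text
2.7 [ 464.7 -161.9   78.5] [179.3  -1.7  11. ] [ 0.4 -0.4  0.1]
top stud [(31, 3.5, 133.4, 75), (30, -41.6, 133.4, 75), (29, 49.1, 134.1, 75), (30, -87.0, 134.1, 75), (30, 94.0, 134.9, 76), (28, 138.9, 135.4, 76), (28, -176.6, 134.7, 75)]
top trophy [(137, 28.3, 53.3, 117), (186, -64.5, 54.7, 121), (428, 115.4, 53.2, 158), (72, -158.2, 61.5, 162)]
side stud [(22, -86.6, 132.1, 78), (26, -41.3, 134.9, 75), (28, 4.2, 134.4, 78), (29, -176.3, 134.6, 77), (32, 49.0, 135.6, 78), (31, 138.2, 135.3, 76), (32, 93.9, 135.1, 75)]
side trophy [(170, -63.5, 53.7, 123), (45, -159.9, 87.1, 165), (581, 126.4, 47.2, 159), (123, 31.7, 56.0, 121)]
```

View pics/side_2.png

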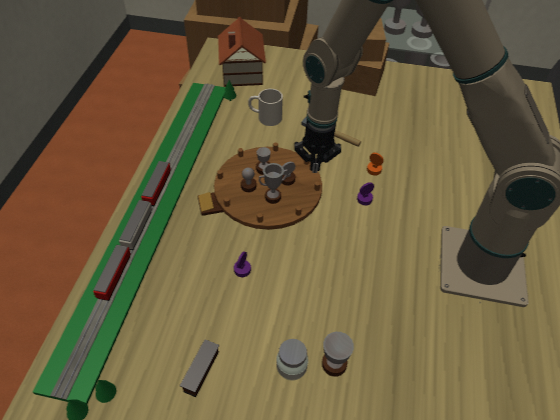

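```bash
python3 -c "
from h import *
s=telemetry.read_state();print(s['qpos'].round(3),s['qd'].round(3))"
```

```text
[ 0.124  0.66   0.23   2.114 -0.401  0.375  0.87 ] [-0.    -0.021  0.016 -0.003  0.004  0.006  0.002]
```

Emit:
arm_command:
  rot:
    - [0, 0.5, 0]
    - [0, 0.5, 0]
    - [0, 0.5, 0]
  slide:
    - [-2, 0, -6]
    - [-2, 0, -6]
    - [-2, 0, -4]
  gripper: [0, 0, 0]

```text
clock: 3.05
eef_pos: [462.2, -162.7, 66.9]
tool_rot: [3.13, -0.011, 0.193]
force: [-0.9, -0.2, 0.0]
width: 0.0
```

```bash
python3 -c "
from h import *
s=telemetry.read_state();print(s['qpos'].round(3),s['qd'].round(3))"
```

```text
[ 0.121  0.687  0.232  2.11  -0.4    0.369  0.869] [-0.029  0.088  0.028 -0.019  0.018  0.021 -0.019]
```

Emit:
arm_command:
  rot:
    - [0, 0.2, 0]
    - [0, 0.2, 0]
    - [0, 0.2, 0]
    - [0, 0.2, 0]
    - [0, 0, 0]
  slide:
    - [-3, 4, -4]
    - [-3, 4, -2]
    - [-2, 5, 0]
    - [-2, 5, 0]
    - [-1, 5, 0]
  gripper: [0, 0, 0, 0, 0]

```text
clock: 3.47
eef_pos: [450.7, -139.0, 60.6]
tool_rot: [3.131, 0.004, 0.192]
force: [2.2, -1.7, -0.1]
width: 0.4
```

```bash
cat > arc.py <<'E'
import numpy as np,sys
x,y=float(sys.argv[1]),float(sys.argv[2])
a0=np.degrees(np.arctan2(y+114.4,x-583));a0%=360;r0=np.hypot(y+114.4,x-583);print(a0,r0)
n=int(sys.argv[4]) if len(sys.argv)>4 else 5
st=float(sys.argv[3]);r=np.linspace(r0,134,n+1);a=np.radians(a0-st*np.arange(n+1))
p=np.stack([583+r*np.cos(a),-114.4+r*np.sin(a)],1);print(np.diff(p,axis=0).round(1).tolist())
E
python3 arc.py 450.7 -139 3 28
```

```text
190.53334288257955 134.56764098400478
[[-1.1, 7.0], [-0.7, 7.0], [-0.4, 7.0], [0.0, 7.0], [0.4, 7.0], [0.8, 7.0], [1.1, 6.9], [1.5, 6.9], [1.8, 6.8], [2.2, 6.7], [2.5, 6.6], [2.9, 6.4], [3.2, 6.3], [3.5, 6.1], [3.8, 5.9], [4.1, 5.7], [4.4, 5.5], [4.7, 5.2], [5.0, 5.0], [5.2, 4.7], [5.5, 4.4], [5.7, 4.1], [5.9, 3.8], [6.1, 3.5], [6.3, 3.2], [6.4, 2.8], [6.6, 2.5], [6.7, 2.2]]
```

Emit:
arm_command:
  rot:
    - [0, 0, -3]
    - [0, 0, -3]
    - [0, 0, -3]
    - [0, 0, -3]
    - [0, 0, -3]
  slide:
    - [-1, 7, 0]
    - [-0.7, 7, 0]
    - [-0.4, 7, 0]
    - [0, 7, 0]
    - [0.4, 7, 0]
  gripper: [0, 0, 0, 0, 0]

```text
clock: 3.88
eef_pos: [448.9, -102.9, 61.3]
tool_rot: [3.128, 0.002, -0.082]
force: [0.5, -0.8, -0.8]
width: 0.0
```

```bash
python3 look.py 3
```

```text
3.8833 [ 448.9 -102.9   61.3] [ 1.792e+02  1.000e-01 -4.700e+00] [ 0.5 -0.8 -0.8]
top stud [(30, -13.5, 133.9, 75), (29, 31.9, 133.8, 75), (30, -58.6, 133.2, 77), (28, 77.1, 134.9, 76), (31, -103.8, 134.2, 77), (29, 121.8, 134.9, 76)]
top trophy [(140, 10.8, 52.6, 120), (421, 97.5, 53.7, 158), (185, -81.3, 54.9, 122)]
side stud [(26, -60.0, 133.1, 77), (25, -105.1, 133.7, 77), (26, -14.6, 134.0, 77), (32, 30.5, 134.5, 76), (58, 168.0, 135.8, 78), (31, 75.3, 134.8, 75), (33, 120.0, 135.1, 75)]
side trophy [(170, -82.5, 53.6, 121), (807, 109.6, 37.5, 164)]
```

Emit:
arm_command:
  rot:
    - [0, 0, -3]
    - [0, 0, -3]
    - [0, 0, -3]
    - [0, 0, -3]
    - [0, 0, -3]
  slide:
    - [0.8, 7, 0]
    - [1.1, 6.9, 0]
    - [1.5, 6.9, 0]
    - [1.8, 6.8, 0]
    - [2.2, 6.7, 0]
  gripper: [0, 0, 0, 0, 0]

```text
clock: 4.4
eef_pos: [455.4, -70.0, 61.8]
tool_rot: [3.125, 0.001, -0.345]
force: [-0.4, -0.2, -1.7]
width: 0.2
```

Emit:
arm_command:
  rot:
    - [0, 0, -3]
    - [0, 0, -3]
    - [0, 0, -3]
    - [0, 0, -3]
    - [0, 0, -3]
  slide:
    - [2.5, 6.6, 0]
    - [2.9, 6.4, 0]
    - [3.2, 6.3, 0]
    - [3.5, 6.1, 0]
    - [3.8, 5.9, 0]
  gripper: [0, 0, 0, 0, 0]

```text
clock: 4.82
eef_pos: [469.9, -40.0, 62.0]
tool_rot: [3.122, 0.001, -0.614]
force: [-0.6, -0.6, -0.9]
width: 0.0
```

```bash
python3 look.py 4
```

```text
4.8167 [469.9 -40.   62. ] [ 1.789e+02  1.000e-01 -3.520e+01] [-0.6 -0.6 -0.9]
top stud [(30, 3.6, 133.9, 77), (31, -41.8, 133.3, 76), (30, 49.0, 134.4, 76), (30, -87.0, 134.1, 76), (29, 94.0, 134.7, 76), (32, -131.8, 134.7, 76), (31, -176.8, 135.4, 76)]
top trophy [(140, -18.7, 52.8, 119), (381, 66.3, 54.7, 157), (184, -109.3, 54.9, 121), (13, 156.7, 40.9, 114)]
side stud [(24, -88.1, 133.4, 76), (26, -42.5, 133.5, 76), (27, 2.4, 134.3, 76), (32, 47.5, 134.8, 77), (57, 139.7, 137.6, 77), (32, 92.1, 135.9, 77)]
side trophy [(174, -110.9, 53.9, 123), (548, 62.2, 49.1, 161), (124, 146.6, 64.9, 159)]
```

View pics/side_4.png

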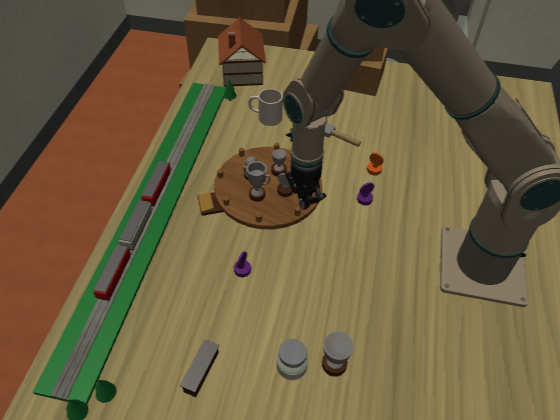

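```bash
python3 arc.py 470 -40 3 15;python3 -c "
from h import *
s=telemetry.read_state();print(s['qpos'].round(3),s['eef_pos'])"
```

```text
146.63880992528786 135.29360664865138
[[4.1, 5.8], [4.4, 5.5], [4.7, 5.3], [5.0, 5.0], [5.2, 4.8], [5.5, 4.5], [5.7, 4.2], [5.9, 3.9], [6.1, 3.6], [6.2, 3.2], [6.4, 2.9], [6.5, 2.6], [6.7, 2.2], [6.8, 1.9], [6.9, 1.5]]
[-0.305  0.735  0.481  2.14  -0.753  0.447  0.159] [470.54681063 -38.93607422  61.90837103]
```

Emit:
arm_command:
  rot:
    - [0, 0, -3]
    - [0, 0, -3]
    - [0, 0, -3]
    - [0, 0, -3]
    - [0, 0, -3]
  slide:
    - [4.1, 5.8, 0]
    - [4.4, 5.5, 0]
    - [4.7, 5.3, 0]
    - [5, 5, 0]
    - [5.2, 4.8, 0]
  gripper: [0, 0, 0, 0, 0]

```text
clock: 5.33
eef_pos: [489.5, -15.8, 62.1]
tool_rot: [3.118, 0.005, -0.873]
force: [-1.3, -0.2, 0.6]
width: 0.1
```

Emit:
arm_command:
  rot:
    - [0, 0, -3]
    - [0, 0, -3]
    - [0, 0, -3]
    - [0, 0, -3]
    - [0, 0, -3]
  slide:
    - [5.5, 4.5, 0]
    - [5.7, 4.2, 0]
    - [5.9, 3.9, 0]
    - [6.1, 3.6, 0]
    - [6.2, 3.2, 0]
  gripper: [0, 0, 0, 0, 0]

```text
clock: 5.75
eef_pos: [514.0, 2.6, 61.7]
tool_rot: [3.11, 0.012, -1.137]
force: [-1.2, 0.0, 0.1]
width: 0.1
```

```bash
python3 look.py 5
```

```text
5.75 [514.    2.6  61.7] [178.2   0.7 -65.1] [-1.2  0.   0.1]
top stud [(30, -22.2, 133.5, 77), (30, 23.1, 133.9, 76), (31, -67.5, 133.8, 75), (29, -112.6, 134.1, 76), (31, -157.8, 134.9, 76), (29, 157.7, 135.1, 76)]
top trophy [(415, 42.9, 55.7, 159), (140, -45.3, 52.2, 120), (184, -134.6, 55.3, 121), (42, 136.1, 57.5, 118), (23, 129.4, 84.4, 158)]
side stud [(21, -67.7, 131.8, 76), (25, -23.2, 134.8, 77), (30, -158.7, 134.4, 77), (26, 21.6, 134.7, 76), (33, 155.8, 135.6, 77), (32, 66.9, 136.0, 77), (57, 114.2, 137.6, 78)]
side trophy [(516, 36.7, 47.4, 158)]
```

Emit:
arm_command:
  rot:
    - [0, 0, -3]
    - [0, 0, -3]
    - [0, 0, -3]
    - [0, 0, -3]
    - [0, 0, 0]
  slide:
    - [6.2, 3.3, 0]
    - [6.4, 2.9, 0]
    - [6.5, 2.6, 0]
    - [6.7, 2.2, 0]
    - [0, 0, 0]
  gripper: [0, 0, 0, 0, 0]

```text
clock: 6.27
eef_pos: [536.3, 11.5, 61.3]
tool_rot: [3.105, 0.014, -1.34]
force: [1.0, 0.6, 0.4]
width: 0.1
```

Emit:
arm_command:
  rot:
    - [0, 0, 0]
  slide:
    - [0, 0, 0]
  gripper: [0]

```text
clock: 6.35
eef_pos: [535.7, 10.9, 61.2]
tool_rot: [3.105, 0.014, -1.337]
force: [0.0, 0.1, 0.2]
width: -0.3
```

```bash
python3 look.py 6
```

```text
6.35 [535.7  10.9  61.2] [177.9   0.8 -76.6] [0.  0.1 0.2]
top stud [(29, 11.8, 133.5, 77), (30, -33.5, 132.8, 77), (32, -78.9, 133.8, 75), (30, -123.6, 134.4, 75), (30, 146.7, 135.3, 76), (30, -168.7, 134.7, 75)]
top trophy [(398, 30.3, 56.4, 157), (139, -56.7, 52.4, 118), (78, 115.6, 82.1, 163), (48, 125.3, 57.2, 119), (185, -145.8, 55.0, 120)]
side stud [(26, -33.6, 135.1, 75), (28, -123.5, 133.8, 77), (27, 12.0, 134.7, 77), (32, -168.6, 134.3, 76), (31, 57.0, 134.5, 74), (32, 146.3, 135.5, 78), (30, 101.6, 136.0, 77), (25, 110.5, 142.1, 77)]
side trophy [(424, 34.0, 54.9, 159), (41, -150.7, 66.1, 122)]
```

Emit:
arm_command:
  rot:
    - [0, 0, -2.8]
    - [0, 0, -2.8]
    - [0, 0, -2.8]
    - [0, 0, 0]
    - [0, 0, 0]
  slide:
    - [6, 2.2, 0]
    - [6, 2, 0]
    - [6, 1.7, 0]
    - [0, 0, 0]
    - [0, 0, 0]
  gripper: [0, 0, 0, 0, 0]

```text
clock: 6.87
eef_pos: [549.9, 15.4, 61.4]
tool_rot: [3.101, 0.017, -1.485]
force: [-0.5, 0.7, -0.2]
width: 0.2
```

```bash
python3 look.py 7
```

```text
6.8667 [549.9  15.4  61.4] [177.6   1.  -85.1] [-0.5  0.7 -0.2]
top stud [(29, 5.7, 133.2, 78), (27, -39.9, 133.3, 76), (31, -84.8, 134.3, 74), (31, -130.1, 134.9, 75), (29, 140.5, 135.7, 75), (30, -174.6, 134.9, 74)]
top trophy [(421, 26.2, 56.0, 157), (140, -63.1, 52.3, 118), (87, 109.7, 82.3, 165), (51, 119.1, 56.4, 117), (185, -151.8, 55.0, 122)]
side stud [(27, -39.4, 133.5, 78), (26, -129.5, 134.5, 75), (30, 6.0, 134.4, 78), (32, -174.8, 134.2, 76), (31, 50.6, 135.4, 76), (36, 140.4, 135.4, 76), (29, 95.3, 136.7, 77), (20, 104.3, 142.9, 78)]
side trophy [(289, 27.6, 62.1, 159), (152, -153.7, 56.4, 122)]
```

Emit:
arm_command:
  rot:
    - [0, 0, -1]
    - [0, 0, -1]
    - [0, 0, 0]
    - [0, 0, 0]
  slide:
    - [3.5, 0.8, 0]
    - [3.5, 0.8, 0]
    - [0, 0, 0]
    - [0, 0, 0]
  gripper: [0, 0, 0, 0]

```text
clock: 7.3
eef_pos: [556.5, 16.8, 61.7]
tool_rot: [3.1, 0.018, -1.523]
force: [-1.0, -0.2, -0.6]
width: -0.0
```

```bash
python3 look.py 8
```

```text
7.3 [556.5  16.8  61.7] [177.6   1.  -87.3] [-1.  -0.2 -0.6]
top stud [(32, 3.6, 133.4, 75), (29, -41.6, 133.3, 77), (32, -87.0, 133.5, 75), (31, -131.8, 134.7, 75), (27, 138.9, 135.4, 75), (29, -176.7, 135.0, 76)]
top trophy [(429, 24.6, 56.1, 157), (144, -65.1, 52.7, 118), (87, 106.5, 82.2, 164), (50, 117.5, 56.9, 119), (184, -153.7, 55.3, 119)]
side stud [(27, -41.4, 135.0, 78), (26, -131.6, 134.2, 77), (28, 4.4, 134.0, 77), (28, -176.8, 133.7, 76), (33, 48.9, 135.3, 78), (31, 138.2, 135.1, 76), (47, 97.5, 138.6, 78)]
side trophy [(219, 25.0, 65.6, 158), (176, -155.2, 54.4, 121)]
```

Emit:
arm_command:
  rot:
    - [0, 0, 0]
    - [0, 0, 0]
    - [0, 0, 0]
    - [0, 0, 0]
    - [0, 0, 0]
  slide:
    - [-5, 0, 0]
    - [-5, 3, 2]
    - [0, 5, 15]
    - [0, 8, 30]
    - [0, 15, 30]
  gripper: [0, 0, 0, 0, 0]

```text
clock: 7.82
eef_pos: [539.5, 45.9, 136.1]
tool_rot: [3.088, 0.016, -1.529]
force: [0.8, 0.1, 0.5]
width: -0.1
```

Emit:
arm_command:
  rot:
    - [0, 0, 0]
    - [0, 0, 0]
    - [0, 0, 0]
    - [0, 0, 0]
    - [0, 0, 0]
  slide:
    - [-5, 30, 25]
    - [-10, 35, 20]
    - [-10, 35, 10]
    - [-10, 35, 0]
    - [-5, 15, 0]
  gripper: [0, 0, 0, 0, 0]

```text
clock: 8.23
eef_pos: [498.7, 199.4, 200.8]
tool_rot: [3.098, 0.019, -1.537]
force: [0.3, -0.1, -1.9]
width: 0.0
```

Emit:
arm_command:
  rot:
    - [0, 0, 0]
    - [0, 0, 0]
    - [0, 0, 0]
  slide:
    - [0, 0, 0]
    - [0, 0, 0]
    - [0, 0, 0]
  gripper: [0, 0, 0]

```text
clock: 8.48
eef_pos: [495.3, 204.8, 200.8]
tool_rot: [3.096, 0.022, -1.527]
force: [0.5, -0.2, -0.2]
width: -0.1
```

```bash
python3 look.py 9; python3 -c "
import cv2
a=cv2.imread('pics/top_9.png');cv2.imwrite('pics/top_9z.png',cv2.resize(a[100:270,180:400],None,fx=3.5,fy=3.5,interpolation=cv2.INTER_CUBIC))"
```

```text
8.4833 [495.3 204.8 200.8] [177.4   1.3 -87.5] [ 0.5 -0.2 -0.2]
top stud [(30, 3.6, 133.7, 76), (30, -41.7, 133.2, 75), (30, 49.0, 134.4, 76), (30, -87.0, 134.1, 77), (30, 93.9, 134.9, 76), (31, -131.9, 134.7, 77), (27, 138.8, 135.2, 76), (28, -176.6, 134.7, 76)]
top trophy [(431, 24.6, 56.3, 158), (141, -65.3, 52.8, 120), (50, 117.4, 56.5, 120), (186, -153.9, 55.4, 121)]
side stud [(24, -41.3, 134.3, 76), (25, -131.9, 133.6, 78), (25, 3.9, 134.4, 76), (32, -176.7, 134.6, 74), (28, 48.4, 134.4, 77), (33, 138.4, 135.4, 77), (13, 93.0, 138.4, 78)]
side trophy [(270, 25.1, 62.1, 159), (26, -158.1, 68.6, 122)]
```

View pics/top_9z.png

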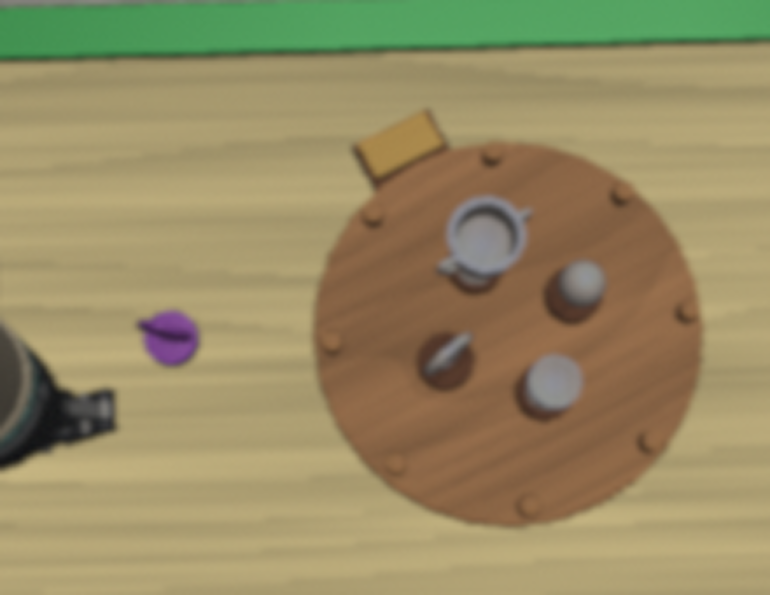

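View pics/side_9.png

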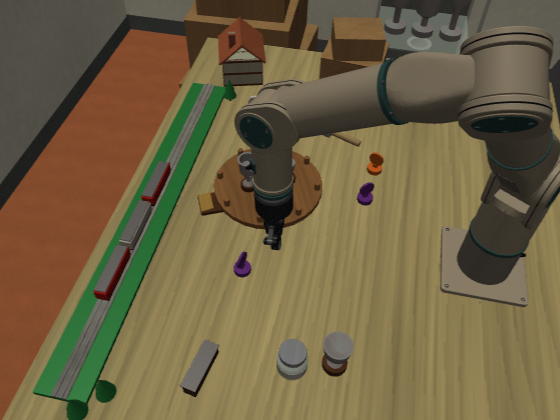

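The zoomed top view shows the cup at about (483,240), in line with the plaque at (400,145). All four trophies are upright and in place, and the hand is clear to the left.

```bash
python3 -c "
from cell import ctrl
print(ctrl.finish_job())"
```

```text
the job is handed in; nothing more can be done
None
```

I turned the turntable about 90° clockwise, pushing one rim stud with the closed fingertips. I then backed off, lifted the hand clear to the left and handed the job in at about 8.6 s.

**Alignment:** The studs put the cup at 25.9° and the plaque measured 25.7°, from two views. That is well inside the 10° tolerance. The two edges of the plaque taken alone gave about 24°, a rougher reading that still agrees within 2°.

**At rest:** The stud angles were the same before and after the hand withdrew, so the turntable is not moving.

**Trophies and other things:** All four trophies are upright in the last top picture. The measured radii of the parts seen from above (53 to 57 mm) fit the 55 mm places. The force readings I took while pushing stayed below 3 N. I did not measure the other things on the table afterwards, but the hand's path kept clear of them.

**Disagreements:** The side view's trophy positions were skewed because the arm partly hid them, so I relied on the studs and the top view. While lowering, the hand drifted about 12 mm and tilted 1.7°. I corrected this before touching the turntable.

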